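Tilt a circuit board into the empty board holder and stand it upright

TASK

Take the circuit board that leans on the sloped rest and load it into the empty one of the two upright board holders: with the board still leaning, guide its lower edge down into the slot from the front, below the two hooks, then swing it upright so that it stands on the slot floor behind the front lip with its top corners under the hooks. Let go of it and leave the board in the other holder alone.

Things in the scene. Friction and masses are not known exactly. Their poses are not given: they have to be found in the camera images.
- board: Board to load (mm): 92 wide, 56 high, 2 thick, plus on one face a centred component block 56 wide, 44 high, 8 thick (10 over both). About 40 g. Stands on a long edge, leaning 25 deg on the sloped rest, top to the robot's left. Origin: centre of bare back face; x to upper edge, y along long edges, z out of component face. Two posts 70 apart back it; pinch mid upper edge, tool tilted alike.
- board_foot (a point): Middle of the board's lower long edge, 28 mm along -x from the board's origin (and 1 mm along z); about 22 mm above the bench at the start. Axes as the board's.
- slot (a point): Middle of the slot floor of the empty holder, 18 mm above the bench. z up, y along the slot, -x to the open front (robot's left). The slot is 110 mm long; its floor spans x = -6 to +3 mm. The front lip rises 12 mm above the floor and flares out 30 deg to its mouth at x = -13 mm. At the back are two posts (see empty_holder). The released board leans back on them by itself.
- empty_holder: Fixed holder, grey base 80 x 114 x 10 mm; origin under its centre, 3 mm along +x of the slot; axes as slot. Two posts at |y| 35-50 mm, 70 mm high above slot floor, front faces at x = 0, leaning back 4 deg, open between. Each has a hook at |y| 38-50 mm, jutting 18 mm forward, underside 63 mm above slot floor. So the board goes in along its own plane, leaning, and swings up with 7 mm to spare.
- other_board: Bystander: a board of the same size that already stands in the other holder, which has the same form. Origin: centre of its back face; x up, z towards its posts. Leave it alone.
There are look-alikes about, which are no part of the job. Leave any green or red look-alike of the board alone.

How it is judged:
On the way:
1. the board's lower edge is in the slot of the empty holder, below the top of the lip, while the board still leans by more than 12 degrees (z of board_foot in the frame of slot between -0.006 and 0.012 m and x of board_foot in the frame of slot between -0.013 and 0.01 m and y of board_foot in the frame of slot between -0.015 and 0.015 m and angle between board's own x axis and vertical above 0.21 rad), for 0.1 s.
At the end, for the whole second after the job is handed in: The board rests in the empty holder: the middle of its lower edge is on the slot floor (within 6 mm in height, 10 mm across the slot and 15 mm along it), it stands within 16 degrees of upright, along the slot within 11 degrees, at rest and released (z of board_foot in the frame of slot between -0.006 and 0.006 m and x of board_foot in the frame of slot between -0.01 and 0.01 m and y of board_foot in the frame of slot between -0.015 and 0.015 m and angle between board's own x axis and vertical below 0.28 rad and angle between the y axis of board and the y axis of slot, either way round below 0.2 rad and linear speed of board below 0.02 m/s); the robot touches nothing.
It fails at once if the board in the other holder is moved by more than 15 mm or tipped by more than 16 degrees (distance of other_board from where it was at the start of the episode above 0.015 m or angle between other_board's own x axis and vertical above 0.28 rad).
It also fails if it takes over 46 s, if anything falls off the work surface, if the arm or the gripper's body presses on something with over 40 N, if the wrist force passes 120 N, or if a joint passes its speed limit or range.

ROBOT

A 7-joint arm with a two-finger parallel gripper is mounted at the origin on the work surface; the furniture and walls round the work are solid. World frame = base frame: x ahead of the robot, y to its left, z up, the work surface at z = 0. Lengths are in m, angles in rad, forces in N, time in s.
With the tool pointing down it reaches from about 0.375 to 0.925 m from the base axis. Payload 3.1 kg.
Tool frame: the origin (TCP) lies between the finger pads; the fingertips stand 19 mm ahead of it and the grasp point (between the pads) is the TCP; z points along the fingers, y is the line along which they close (so a half turn about z gives the same grasp; the last joint's range is limited). The gripper opens to 85 mm and grips with 20 to 120 N. Pads are 22 mm wide; open, the fingers measure 114 mm over their backs; the gripper's body (76 mm by 85 mm) begins 54 mm behind the grasp point. The pads swing forward as they close: fully open they stand 13 mm farther back than shut.
Start: joints at [-1.404, 0.383, 0.044, 1.598, -0.018, 1.161, -0.05], TCP at [0.17, 0.627, 0.25] pointing down, gripper open.
Joint ranges: [-2.61, 2.61], [-0.41, 2.15], [-1.48, 1.57], [0, 2.5], [-1.57, 4.71], [0.05, 1.97], [-2.85, 2.85]. Speed limits (rad/s): [2.79, 2.79, 3.14, 3.14, 3.14, 3.14, 3.14].

INTERFACE

Orientations are given as a unit quaternion [x, y, z, w].
In Python, from bench import move_ptp, movel, move_j, move_gripper, pause, inverse_kinematics, read_camera, camera_params, MotionError, sign_off, look_for, tip_of, read_time_s, read_qpos, read_joint_vel, read_effort, read_eef_pos, read_tcp_rot, read_ft_force, read_ft_torque, read_finger_gap, read_grasp_force gives the robot as it stands. Calls block until the motion is done:
- move_ptp(position, orientation): joint-space move of the TCP to a pose.
- movel(position, orientation=None, speed=0.15): straight line of the TCP; orientation=None keeps the orientation; speed is the mean speed in m/s.
- move_j(angles): joint-space move.
- move_gripper(opening, effort=None): finger opening in m; effort is the grip in N (None keeps the last); returns when the fingers have stopped.
- pause(seconds).
- inverse_kinematics(position, orientation): joint angles nearest the present ones, or None.
- read_camera(name): name is "scene" or "side" or "wrist"; returns the picture (480x640x3 uint8, red, green, blue); there is no depth.
- camera_params(name): a dict with "K" (3x3 intrinsics, pixels), "camera_from_world" (4x4, takes a point from world to camera coordinates). Camera axes: x right, y down, z forward; pixel columns grow to the right and rows downward; lengths in m; the calibration is good to about 2 mm. A picture is of the moment at which its call begins: read the wrist's pose just before it. camera_params takes no time and is no camera call; for the wrist camera it gives the pose at the moment of the call.
A pose or a line that the arm cannot do raises MotionError and nothing moves.
- sign_off(): hands the job in; it is judged then, once.
Trained networks look in the newest picture that a camera, given by its name, has taken for a name from the list of things; names that differ only in an ending like _2 or _b are one class to them, and where a whole thing is asked for, a point or a joint stands for the part that bears it (a point fixed in the world has none). Each returns a list of dicts, best first, with "confidence" (0 to 1); they miss things now and then, are a little off and sometimes report something else, mostly with a low value. They report only what shows in the picture. A call takes as long as a camera call. They do not tell look-alikes from the thing itself.
- look_for(camera, name): "at" ([column, row] in pixels, amid what is visible of it).
- tip_of(camera, name): "at" ([column, row] in pixels: a listed point, or the origin of a listed thing).
Readings, each from a call of its own:
- read_time_s(): time.
- read_qpos(): joint angles.
- read_joint_vel(): joint speeds.
- read_effort(): joint torques, N m.
- read_eef_pos(): TCP position.
- read_tcp_rot(): TCP orientation.
- read_ft_force(): force on the tool from outside, world axes, zero at the start.
- read_ft_torque(): the same for the moment, N m.
- read_finger_gap(): finger opening in m.
- read_grasp_force(): force on a finger pad.
Only numpy, scipy, OpenCV 4.12 (cv2) and the standard library are available. Lean on these libraries where they do the work, as an engineer would, in place of code of your own. Each camera call takes 0.05 s, during which the arm holds its last target. There are 200 camera calls.

## Working session

There is one attempt and no reset: what is moved stays moved. The work goes in short steps, each a Python script; the robot and the scene stay as the last script left them, time stands still between calls to the robot, and variables do not carry over. Pictures are saved under pics/ and viewed, at most 13 in all, crops included, and the job is handed in when it is done.

```bash
mkdir -p pics; ls
python3 - <<'E'
from bench import *
import cv2,numpy as np
a=[]
for c in ("scene","side"):
    im=read_camera(c); cv2.imwrite(f"pics/{c}0.png",im[:,:,::-1])
    P=camera_params(c); print(c,P["K"].round(1).tolist(),P["camera_from_world"].round(3).tolist())
    for n in("board","board_foot","slot","empty_holder","other_board"):
        print(n,[(np.round(d["at"]).tolist(),round(d["confidence"],2)) for d in tip_of(c,n)])
print(read_time_s(),read_eef_pos(),read_tcp_rot())
E
```

```text
pics
scene [[539.0, 0.0, 317.8], [0.0, 539.0, 236.5], [0.0, 0.0, 1.0]] [[0.495, -0.869, 0.004, -0.262], [-0.564, -0.325, -0.759, 0.381], [0.661, 0.374, -0.651, 0.504], [0.0, 0.0, 0.0, 1.0]]
board [([294.0, 210.0], 0.77), ([227.0, 231.0], 0.75), ([372.0, 235.0], 0.7), ([312.0, 276.0], 0.66)]
board_foot [([355.0, 236.0], 0.96), ([237.0, 244.0], 0.88), ([294.0, 198.0], 0.61), ([310.0, 262.0], 0.56)]
slot [([439.0, 269.0], 0.67)]
empty_holder [([433.0, 278.0], 0.84)]
other_board [([376.0, 314.0], 0.53)]
side [[548.2, 0.0, 312.4], [0.0, 548.2, 246.0], [0.0, 0.0, 1.0]] [[0.855, -0.519, -0.006, -0.492], [-0.216, -0.345, -0.914, 0.197], [0.472, 0.782, -0.407, 0.582], [0.0, 0.0, 0.0, 1.0]]
board [([284.0, 287.0], 0.92), ([377.0, 274.0], 0.83), ([244.0, 231.0], 0.74), ([322.0, 243.0], 0.63)]
board_foot [([246.0, 252.0], 0.97), ([364.0, 268.0], 0.89), ([332.0, 238.0], 0.74), ([292.0, 278.0], 0.61)]
slot [([412.0, 310.0], 0.89)]
empty_holder [([414.0, 324.0], 0.56)]
other_board [([305.0, 310.0], 0.91)]
0.6 [0.17009379 0.62736712 0.25028627] [ 1.32015651e-01  9.91247632e-01  1.94248767e-05 -2.06721822e-05]
```

View pics/scene0.png

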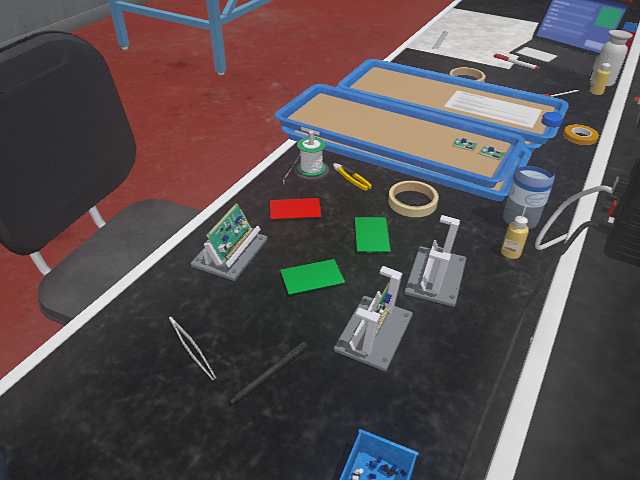

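View pics/side0.png

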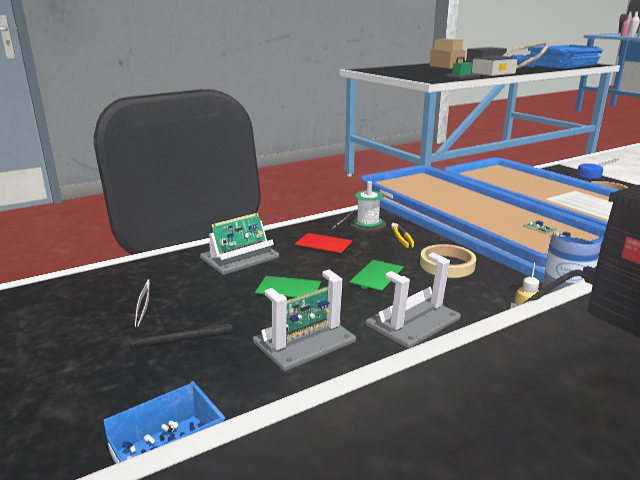

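```bash
cat > h.py <<'E'
from bench import *
import numpy as np,cv2
from scipy.spatial.transform import Rotation as R
def tri(obs):
    A=[]
    for P,uv in obs:
        M=np.array(P["K"])@np.array(P["camera_from_world"])[:3]
        A+=[uv[0]*M[2]-M[0],uv[1]*M[2]-M[1]]
    A=np.array(A); A/=np.linalg.norm(A[:,:3],axis=1)[:,None]
    return np.linalg.lstsq(A[:,:3],-A[:,3],rcond=None)[0]
def proj(P,X):
    X=np.atleast_2d(X); T=np.array(P["camera_from_world"]); c=X@T[:3,:3].T+T[:3,3]
    p=c@np.array(P["K"]).T; return p[:,:2]/p[:,2:]
def atz(P,uv,z):
    T=np.array(P["camera_from_world"]); d=T[:3,:3].T@np.linalg.solve(P["K"],[uv[0],uv[1],1.]); c=-T[:3,:3].T@T[:3,3]
    return c+d*(z-c[2])/d[2]
E
python3 - <<'E'
from h import *
S,D=camera_params("scene"),camera_params("side")
for n,a,b in [("board",(227,231),(244,231)),("foot",(237,244),(246,252)),("slot",(439,269),(412,310)),("holder",(433,278),(414,324)),("other",(376,314),(305,310)),("hookA",(393,271),(270,292)),("hookfar",(450,219),(440,260)),("hooknear",(434,255),(398,277))]:
    print(n,tri([(S,a),(D,b)]).round(4))
W=camera_params("wrist");print(W["K"],np.linalg.inv(W["camera_from_world"]).round(3))
E
```

```text
board [0.5396 0.1777 0.0443]
foot [0.5395 0.1636 0.0144]
slot [ 0.64   -0.157   0.0267]
holder [ 0.6526 -0.1481 -0.0063]
other [ 0.4911 -0.1167  0.0498]
hookA [ 0.4535 -0.1402  0.1305]
hookfar [ 0.6954 -0.1458  0.0843]
hooknear [ 0.6129 -0.1521  0.0799]
[[386.76225375   0.         319.89299766]
 [  0.         386.76225375 237.20482893]
 [  0.           0.           1.        ]] [[ 0.261  0.928  0.266  0.102]
 [ 0.965 -0.251 -0.072  0.646]
 [-0.     0.275 -0.961  0.374]
 [ 0.     0.     0.     1.   ]]
```

Run:
```python
from h import *
import pickle
q=[0,1,0,0]; out={}
def shot(k,p,crop,names):
    move_ptp(p,q); pause(.3)
    P=camera_params("wrist"); im=read_camera("wrist"); out[k]=(P,crop); cv2.imwrite(f"pics/full_{k}.png",im[:,:,::-1])
    for n in names: print(k,n,[(np.round(d["at"],1).tolist(),round(d["confidence"],2)) for d in tip_of("wrist",n)])
    c=proj(P,crop)[0].astype(int); x=int(np.clip(c[0]-133,0,373)); y=int(np.clip(c[1]-100,0,279)); out[k]=(P,(x,y)); print(k,"crop",x,y)
    cv2.imwrite(f"pics/{k}.png",cv2.resize(im[y:y+200,x:x+266,::-1],None,fx=3,fy=3,interpolation=cv2.INTER_CUBIC))
b=[.54,.175,.04]; h=[.652,-.155,.04]
shot("b1",[.54,.10,.20],b,["board","board_foot"]); shot("b2",[.54,.24,.20],b,["board","board_foot"])
shot("h2",[.64,-.08,.20],h,["slot","empty_holder"]); shot("h1",[.64,-.20,.20],h,["slot","empty_holder"])
pickle.dump(out,open("v.pkl","wb")); print(read_time_s(),read_qpos().round(2))
```

```text
b1 board [([194.2, 369.2], 0.87), ([414.7, 210.7], 0.86), ([357.4, 365.1], 0.79), ([226.9, 220.2], 0.66)]
b1 board_foot [([376.7, 385.5], 0.98), ([252.2, 244.4], 0.93), ([218.2, 357.3], 0.85)]
b1 crop 284 124
b2 board [([46.4, 368.7], 0.95), ([228.3, 210.3], 0.74), ([59.4, 220.1], 0.67), ([207.7, 366.2], 0.61)]
b2 board_foot [([72.6, 359.4], 0.98), ([231.1, 386.8], 0.9), ([88.2, 243.3], 0.76), ([220.4, 203.7], 0.71)]
b2 crop 102 123
h2 slot [([237.4, 227.1], 0.78)]
h2 empty_holder [([235.2, 224.7], 0.56)]
h2 crop 85 138
h1 slot [([382.6, 229.3], 0.64)]
h1 empty_holder [([373.4, 221.8], 0.56)]
h1 crop 242 138
7.1333 [-0.2   0.52  0.6   1.61 -0.32  1.11  2.05]
```

View pics/b1.png

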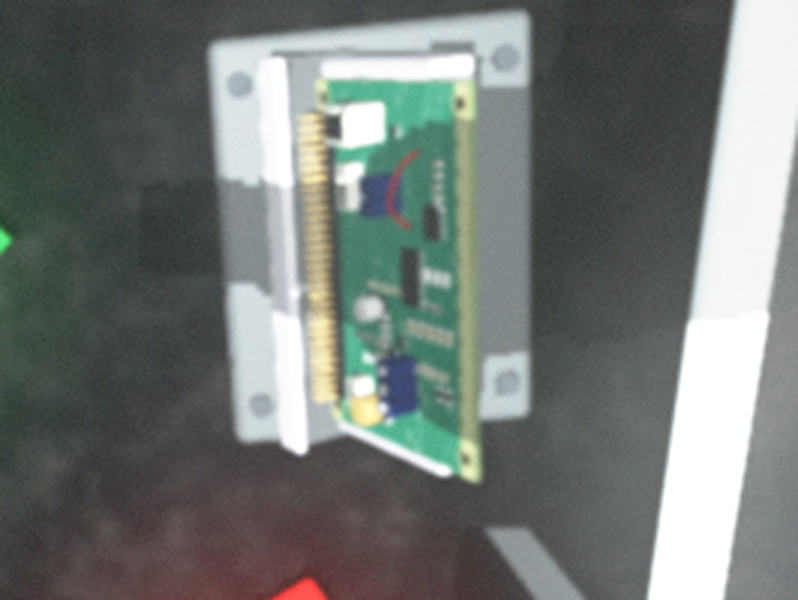

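View pics/b2.png

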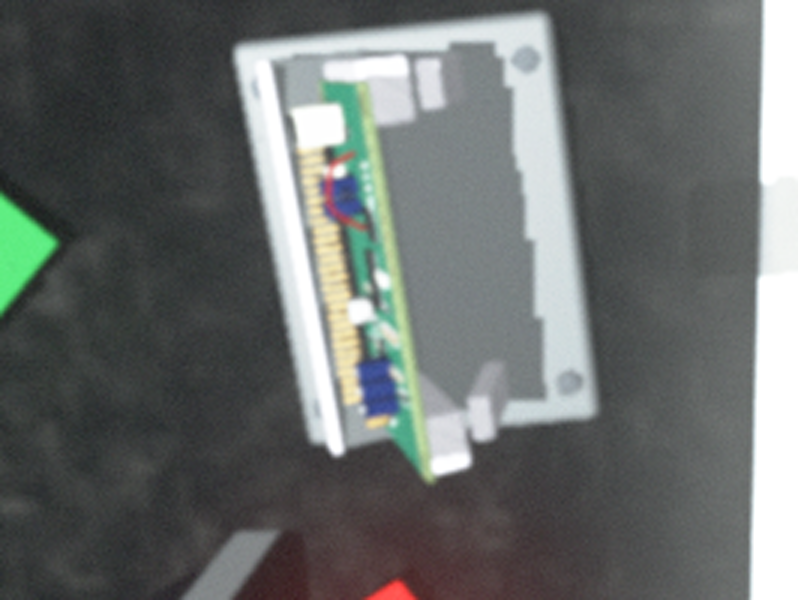

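View pics/h1.png

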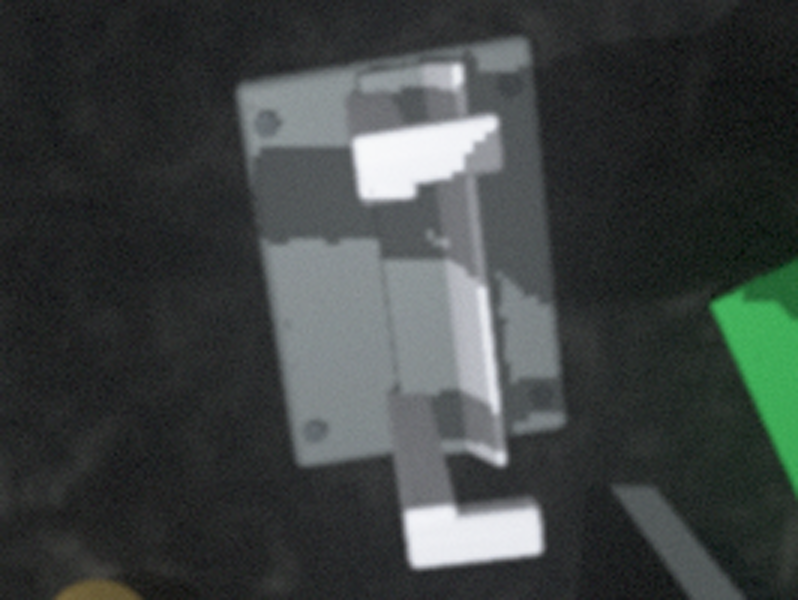

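View pics/h2.png

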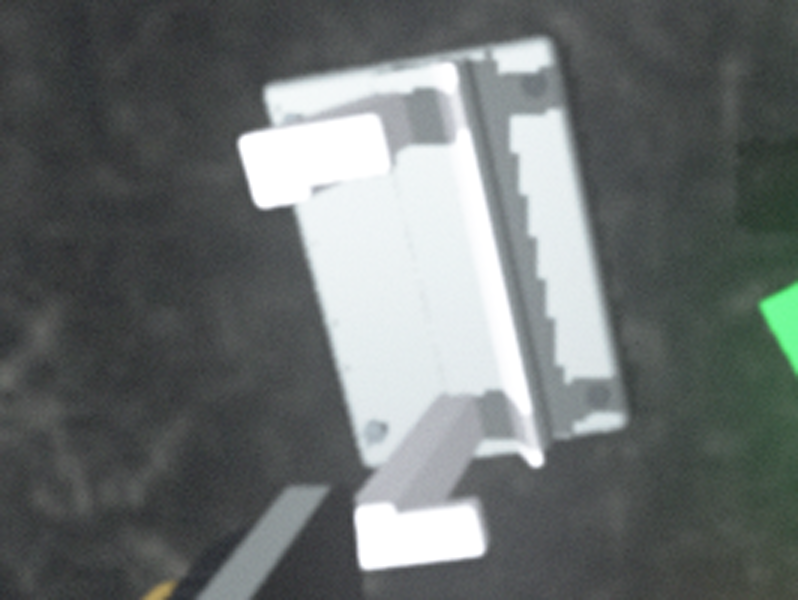

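```bash
cat > m.py <<'E'
from h import *
import pickle
v=pickle.load(open("v.pkl","rb"))
def px(k,p): return np.array(p)/3+np.array(v[k][1])-1/3
def pt(a,pa,b,pb):
    o=[(v[a][0],px(a,pa)),(v[b][0],px(b,pb))]; X=tri(o)
    return X,max(np.abs(proj(P,X)[0]-u).max() for P,u in o)
L={}
for n,a,pa,b,pb in [("bn","b1",(477,82),"b2",(370,83)),("bf","b1",(481,482),"b2",(434,482)),
 ("c1","h1",(237,88),"h2",(265,88)),("c2","h1",(528,38),"h2",(551,38)),("c3","h1",(565,425),"h2",(627,423)),("c4","h1",(300,466),"h2",(368,466)),
 ("kn1","h1",(353,138),"h2",(240,138)),("kn2","h1",(497,116),"h2",(380,114)),("kf2","h1",(540,500),"h2",(478,502)),("kf3","h1",(544,552),"h2",(486,553)),("kf4","h1",(412,568),"h2",(362,569)),
 ("lipn","h1",(463,65),"h2",(455,65)),("lipf","h1",(504,465),"h2",(541,465)),
 ("bb1","b1",(210,46),"b2",(237,46)),("bb2","b1",(529,13),"b2",(550,13)),("bb3","b1",(529,413),"b2",(597,413)),("bb4","b1",(240,440),"b2",(312,440))]:
    X,e=pt(a,pa,b,pb); L[n]=X; 
    if __name__=="__main__": print(n,X.round(4),"err",round(e,1))
E
python3 m.py
python3 - <<'E'
from m import *
d=L["bf"]-L["bn"]; print("board len",np.linalg.norm(d),"yaw deg of y axis from X",np.degrees(np.arctan2(d[1],d[0])),"mid",(L["bf"]+L["bn"])/2)
c=[L[f"c{i}"] for i in (1,2,3,4)]
print("ctr",np.mean(c,0)); 
for a,b in((0,3),(1,2),(0,1),(3,2)): e=c[b]-c[a]; print(np.linalg.norm(e),np.degrees(np.arctan2(e[1],e[0])))
b=[v["b1"][0],v["b2"][0]]
print("foot",tri([(b[0],(376.7,385.5)),(b[1],(231.1,386.8))]), tri([(v["h1"][0],(382.6,229.3)),(v["h2"][0],(237.4,227.1))]))
c=[L[f"bb{i}"] for i in (1,2,3,4)];print(np.mean(c,0))
for a,b in((0,3),(1,2),(0,1),(3,2)): e=c[b]-c[a]; print(np.linalg.norm(e),np.degrees(np.arctan2(e[1],e[0])))
E
```

```text
bn [0.4841 0.1789 0.0731] err 0.0
bf [0.5746 0.1876 0.0739] err 0.1
c1 [ 0.6013 -0.1966  0.0072] err 0.1
c2 [ 0.5879 -0.1191  0.007 ] err 0.0
c3 [ 0.6978 -0.1005  0.0081] err 0.3
c4 [ 0.7119 -0.1775  0.0069] err 0.0
kn1 [ 0.6034 -0.1731  0.0863] err 0.1
kn2 [ 0.5986 -0.144   0.0866] err 0.4
kf2 [ 0.6847 -0.1286  0.0861] err 0.3
kf3 [ 0.6967 -0.1272  0.0875] err 0.2
kf4 [ 0.7023 -0.1563  0.085 ] err 0.2
lipn [ 0.5932 -0.1403  0.0293] err 0.0
lipf [ 0.7014 -0.1228  0.0293] err 0.0
bb1 [0.4786 0.128  0.0058] err 0.3
bb2 [0.4702 0.2115 0.0068] err 0.1
bb3 [0.5809 0.2221 0.0085] err 0.1
bb4 [0.5892 0.1393 0.0081] err 0.3
board len 0.09094088809900676 yaw deg of y axis from X 5.48511352957349 mid [0.52936099 0.18322236 0.07349072]
ctr [ 0.64972482 -0.14842301  0.00729131]
0.11227723219564696 9.790125528506088
0.11153000796696384 9.585726386643854
0.07866534527464536 99.8016694752553
0.07828046813638917 100.35266261298142
foot [0.70420399 0.15482281 0.01249594] [ 0.65000034 -0.14550914  0.01582378]
[0.52970349 0.17522793 0.00729595]
0.11126589334868492 5.831084430334672
0.11119455363081848 5.479343174929245
0.08391391803447448 95.73083352913821
0.08322498202055537 95.77156772008718
```

```bash
cat > g.py <<'E'
from h import *
DEP=.010   # TCP below the upper edge
def tool(foot,lean,yaw,back=0.,H=.056,dz=0.):
    """TCP pose for a board with its foot point (mid thickness), lean towards +y side, yaw of long edge, backed off along the board plane"""
    n=np.array([-np.sin(yaw),np.cos(yaw),0]); u=np.array([0,0,1.])
    bx=n*np.sin(lean)+u*np.cos(lean); bz=-n*np.cos(lean)+u*np.sin(lean)
    ty=-bz; tz=-bx; tx=np.cross(ty,tz)
    p=np.array(foot)+bx*(H-DEP+back)+bz*(.004+dz)
    return p,R.from_matrix(np.c_[tx,ty,tz]).as_quat()
L25=np.radians(25); YB=np.radians(5.6); YS=np.radians(9.6)
nb=np.array([-np.sin(YB),np.cos(YB),0])
_bx=nb*np.sin(L25)+np.array([0,0,np.cos(L25)]); _bz=-nb*np.cos(L25)+np.array([0,0,np.sin(L25)])
FB=np.array([.5295,.1832,.0740])-.056*_bx+.001*_bz   # board foot at start
S0=np.array([.6492,-.1454,.018]); SX=np.array([np.sin(YS),-np.cos(YS),0]); SY=np.array([np.cos(YS),np.sin(YS),0])
E
python3 - <<'E'
from g import *
print("foot",FB)
for a in [(FB,L25,YB,.1),(FB,L25,YB,0),(S0-.003*SX,L25,YS,.09),(S0-.003*SX,L25,YS,0),(S0-.003*SX,0,YS,0)]:
    p,q=tool(*a); j=inverse_kinematics(p,q); print(p.round(3),q.round(3),None if j is None else np.round(j,2))
p,q=tool(FB,L25,YB,.1,dz=.001); move_gripper(.05,40); move_ptp(p,q)
p,q=tool(FB,L25,YB,0,dz=.001); movel(p,q,.08)
print(read_eef_pos(),read_ft_force().round(2),read_time_s())
P=camera_params("wrist"); im=read_camera("wrist"); cv2.imwrite("pics/g1.png",im[:,:,::-1])
E
```

```text
foot [0.5318979  0.15874435 0.02366938]
[0.526 0.217 0.158] [-0.048  0.975 -0.216  0.011] [-1.12  0.52  0.59  1.8   0.12  1.11  1.04]
[0.53  0.174 0.067] [-0.048  0.975 -0.216  0.011] [-1.09  0.64  0.62  1.88  0.05  0.91  1.1 ]
[ 0.64  -0.089  0.143] [-0.082  0.973 -0.216  0.018] [-0.69  0.58  0.73  1.81  0.08  0.83  1.63]
[ 0.646 -0.127  0.061] [-0.082  0.973 -0.216  0.018] [-0.6   0.72  0.7   1.82 -0.01  0.68  1.7 ]
[ 0.649 -0.146  0.064] [-0.084  0.996 -0.    -0.   ] [-0.2   0.67  0.48  1.7  -0.38  0.88  2.18]
[0.53090532 0.1741747  0.06794248] [ 0.98  0.21 -0.28] 10.5667
```

View pics/g1.png

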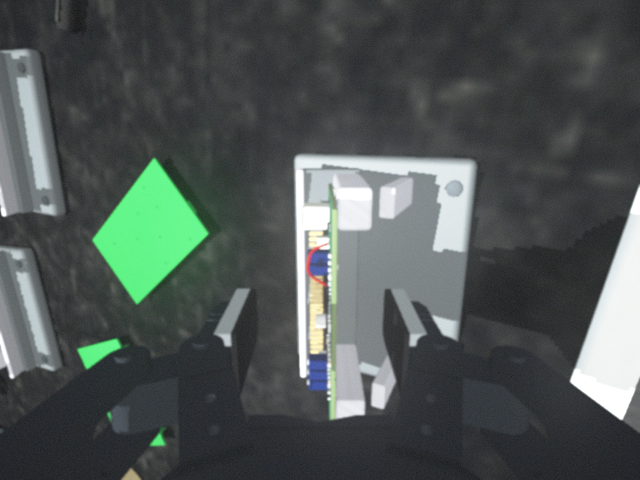

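The board stands edge-on between the pads: its line is near column 332 and the pads are at about 250 and 390, so it is centred.

Run:
```python
from g import *
move_gripper(0.0,40); print("gap",read_finger_gap(),read_grasp_force(),read_ft_force().round(2))
p,q=tool(FB,L25,YB,.1); movel(p,q,.1); print("gap",read_finger_gap(),read_ft_force().round(2))
F=S0-.003*SX
p,q=tool(F,L25,YS,.09); move_ptp(p,q); pause(.3)
im=read_camera("wrist"); cv2.imwrite("pics/w3.png",im[:,:,::-1])
Pd=camera_params("side"); s=read_camera("side")
Pc=camera_params("scene"); t=read_camera("scene")
c=proj(Pd,p)[0].astype(int); e=proj(Pc,p)[0].astype(int)
A=[cv2.resize(m[k[1]-75:k[1]+105,k[0]-65:k[0]+65,::-1],None,fx=3,fy=3,interpolation=cv2.INTER_CUBIC) for m,k in((s,c),(t,e))]
cv2.imwrite("pics/chk.png",np.hstack(A)); print(c,e,read_finger_gap(),read_time_s(),read_eef_pos()-p)
```

```text
gap 0.00917387929507428 42.29299306869507 [ 0.83 -0.03  1.27]
gap 0.00893434710794559 [ 0.48 -0.29 -0.83]
[384 215] [407 196] 0.008782443151256857 13.9 [8.35054671e-05 4.55123731e-04 4.67415178e-05]
```

View pics/chk.png

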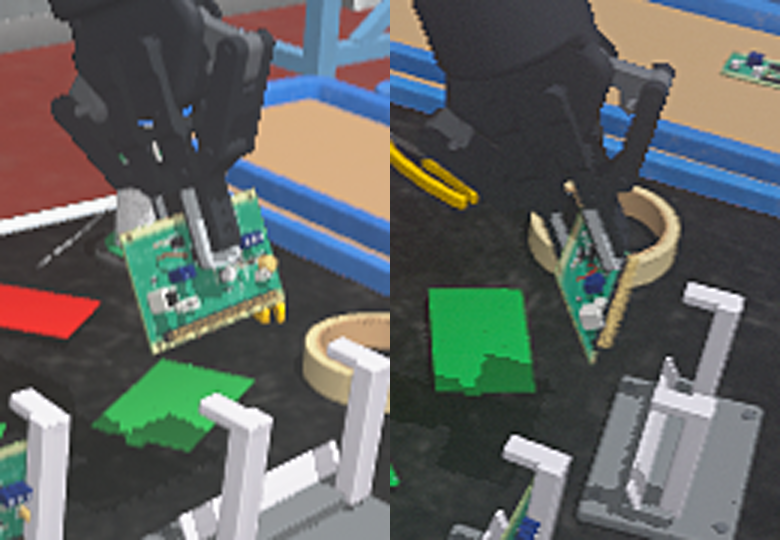

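The board is held leaning ahead of the empty holder. I compare its visible corners with the expected projection, in case it slipped or rotated in the grip.

Run:
```python
from g import *
F=S0-.003*SX
n=-SX; bx=n*np.sin(L25)+np.array([0,0,np.cos(L25)])
f=F+.09*bx; C=[f+.056*bx-.046*SY,f+.056*bx+.046*SY,f+.046*SY,f-.046*SY]
Pd=camera_params("side");Pc=camera_params("scene")
for P,o in((Pd,(384-65,215-75)),(Pc,(407-65,196-75))): print(((proj(P,C)-o)*3).round(0).tolist())
sd=np.array([(120,235),(255,192),(284,325),(155,352)])/3+[319,140]
M=[]
# fit in-plane shift & rotation & out-of-plane from the corners in both views (scene: lower-near and upper-near guess)
from scipy.optimize import least_squares
X0=np.array(C); c0=X0.mean(0)
def res(w):
    Y=(X0-c0)@R.from_rotvec(w[3:]).as_matrix().T+c0+w[:3]
    return np.r_[(proj(Pd,Y)-sd).ravel(), w[:3]/.003, w[3:]/.2]
s=least_squares(res,np.zeros(6)); w=s.x; print("shift",w[:3].round(4),"rot about board normal deg",np.degrees(w[3:]@np.cross(SY,bx)).round(1),np.degrees(w[3:]).round(1),res(w)[:8].round(1))
```

```text
[[115.0, 232.0], [251.0, 186.0], [283.0, 298.0], [150.0, 353.0]]
[[160.0, 265.0], [203.0, 162.0], [236.0, 251.0], [197.0, 357.0]]
shift [-0.     -0.003  -0.0031] rot about board normal deg -4.2 [-2.8  4.5  0.4] [ 0.5 -1.   0.   3.1  0.  -3.5 -0.7  0.8]
```

The projection agrees to within about 2 px. The odd lower-right corner is the yellow pliers behind the board. Inserting now, with force checks on the way down.

Run:
```python
from g import *
F=S0-.003*SX
p,q=tool(F,L25,YS,.022); movel(p,q,.1); pause(.2); f0=read_ft_force(); print(f0.round(2))
for b in np.arange(.018,-.0061,-.002):
    p,q=tool(F,L25,YS,b); movel(p,q,.05); pause(.1); d=read_ft_force()-f0; print(round(b,3),d.round(2),read_finger_gap().round(5) if hasattr(read_finger_gap(),'round') else read_finger_gap())
    if np.linalg.norm(d)>4: break
print(read_time_s())
e=proj(camera_params("scene"),p)[0].astype(int);c=proj(camera_params("side"),p)[0].astype(int)
A=[cv2.resize(read_camera(m)[k[1]-75:k[1]+75,k[0]-65:k[0]+65,::-1],None,fx=3,fy=3,interpolation=cv2.INTER_CUBIC) for m,k in(("side",c),("scene",e))]
cv2.imwrite("pics/ins.png",np.hstack(A))
```

```text
[-0.19 -0.14  0.43]
0.018 [ 0.22 -0.03 -2.12] 0.009158226616009743
0.016 [ 0.76  0.67 -1.76] 0.008903013042533412
0.014 [ 0.99 -0.52 -0.68] 0.008891265100130314
0.012 [ 0.84  0.46 -0.94] 0.008829043857443063
0.01 [-0.63  0.31 -0.31] 0.0090087095231626
0.008 [-0.53  0.09 -1.11] 0.008844178148790955
0.006 [ 0.68 -0.45 -0.24] 0.008567468586527164
0.004 [-0.25 -0.3  -0.53] 0.00861034131401962
0.002 [-0.29  1.27  3.86] 0.009156331289803844
18.0833
```

View pics/ins.png

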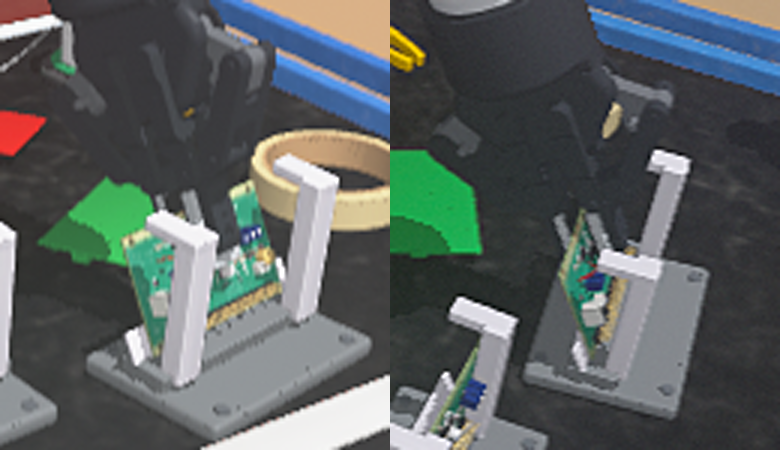

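The board's lower edge is behind the lip and below the hooks, and the contact force points mainly upward, from the floor. Now I swing it upright about the foot.

Run:
```python
from g import *
n=-SX; bx=n*np.sin(L25)+np.array([0,0,np.cos(L25)])
F=S0-.003*SX+.002*bx+[0,0,.0007]
for a in (22,19,16,13,10,7,4,1,-2):
    p,q=tool(F,np.radians(a),YS); movel(p,q,.03); f=read_ft_force(); print(a,f.round(1),read_ft_torque().round(2),round(float(read_finger_gap()),4))
    if np.linalg.norm(f)>15: print("STOP"); break
print(read_time_s())
e=proj(camera_params("scene"),p)[0].astype(int);c=proj(camera_params("side"),p)[0].astype(int)
A=[cv2.resize(read_camera(m)[k[1]-75:k[1]+75,k[0]-65:k[0]+65,::-1],None,fx=3,fy=3,interpolation=cv2.INTER_CUBIC) for m,k in(("side",c),("scene",e))]
cv2.imwrite("pics/up.png",np.hstack(A))
```

```text
22 [ 0.1  0.7 -0.6] [0.41 0.07 0.  ] 0.0088
19 [-1.1 -3.3  8. ] [-1.71  0.04 -0.16] 0.0089
16 [-2.2 -4.1  6.4] [-1.12  0.29 -0.16] 0.009
13 [-1.1 -3.2  6.8] [-1.06  0.25 -0.15] 0.0089
10 [-1.7 -3.5  6.4] [-0.97  0.26 -0.09] 0.0089
7 [-2.6 -2.9  6.7] [-0.88  0.26 -0.09] 0.0089
4 [-1.5 -3.   5.2] [-0.88  0.29 -0.04] 0.0086
1 [-0.4 -3.1  7.8] [-0.88  0.35 -0.01] 0.009
-2 [-2.5 -5.8  6.8] [-1.77  0.55 -0.02] 0.0085
20.4333
```

View pics/up.png

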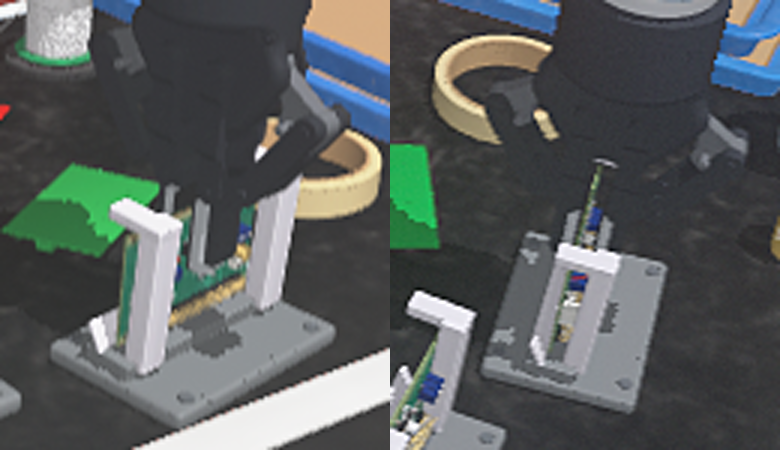

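The board stands upright under both hooks. Contact forces are small, about 8 N. Releasing and withdrawing.

Run:
```python
from g import *
move_gripper(.03); pause(.3); print(read_ft_force().round(1))
p=read_eef_pos(); q=read_tcp_rot(); z=R.from_quat(q).apply([0,0,1])
movel(p-.13*z,q,.12); pause(.5)
print(read_time_s())
P=[(camera_params(m),m) for m in("side","scene")]
A=[]
for c,m in P:
    im=read_camera(m); k=proj(c,S0+[0,0,.03])[0].astype(int); A.append(cv2.resize(im[k[1]-75:k[1]+75,k[0]-65:k[0]+65,::-1],None,fx=3,fy=3,interpolation=cv2.INTER_CUBIC))
    for nme in("board_foot","other_board"): print(m,nme,[(np.round(d["at"]).tolist(),round(d["confidence"],2)) for d in tip_of(m,nme)])
    print(proj(c,S0))
cv2.imwrite("pics/end.png",np.hstack(A))
```

```text
[ 0.1 -0.5  0.4]
22.9
side board_foot [([362.0, 270.0], 0.88), ([408.0, 310.0], 0.77), ([329.0, 237.0], 0.76), ([295.0, 278.0], 0.56)]
side other_board [([304.0, 310.0], 0.61)]
[[410.9481473  310.31331196]]
scene board_foot [([291.0, 203.0], 0.86), ([354.0, 234.0], 0.84), ([310.0, 266.0], 0.65), ([431.0, 268.0], 0.59)]
scene other_board [([374.0, 312.0], 0.61)]
[[433.4731876 266.6279154]]
```

View pics/end.png

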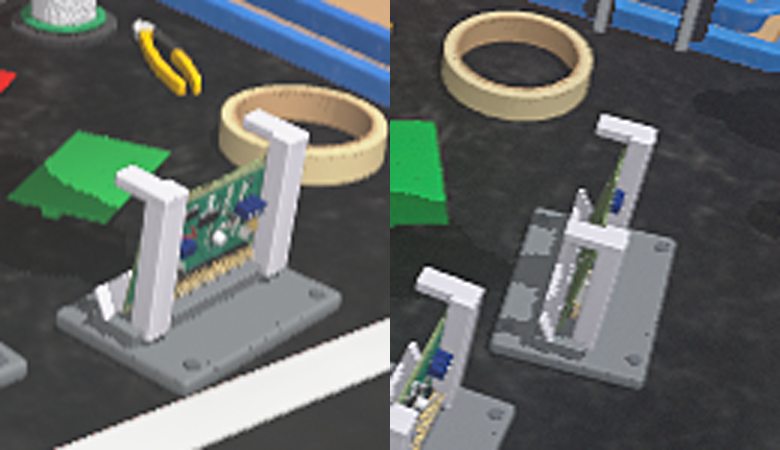

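The board rests in the slot under both hooks. The detected foot is at (408,310) in the side view and (431,268) in the scene view, against slot projections of (411,310) and (433,267). Handing in.

```bash
python3 -c "
from bench import *
print(sign_off())"
```

```text
the job is handed in; nothing more can be done
None
```

The board stands released in the empty holder, on the slot floor behind the lip with its top corners under the hooks; the other board was left alone and the job is handed in (about 23 s of the 46 s used), with no verdict returned.

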